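Sample tube onto the roller mixer from behind the stain bottles

ROBOT

A 6-joint arm with a two-finger parallel gripper is mounted at the origin on the work surface. World frame = base frame: x ahead of the robot, y to its left, z up, the work surface at z = 0. Lengths are in m, angles in rad, forces in N, time in s.
With the tool pointing down it reaches from about 0.325 to 0.775 m from the base axis. Payload 9.3 kg.
Tool frame: the origin (TCP) lies midway between the tips of the shut fingers; the grasp point (between the pads) lies 19 mm behind it; z points along the fingers, y is the line along which they close (so a half turn about z gives the same grasp; the last joint's range is limited). The gripper opens to 85 mm and grips with 20 to 120 N. Pads are 22 mm wide; open, the fingers measure 114 mm over their backs; the gripper's body (76 mm by 85 mm) begins 54 mm behind the grasp point. The pads swing forward as they close: fully open they stand 13 mm farther back than shut.
Start: joints at [-1.412, 0.259, 0.021, 1.334, 0, 1.418], TCP at [0.169, -0.523, 0.231] pointing down, gripper open.
Joint ranges: [-3.04, 3.04], [-0.91, 1.82], [-1.04, 1.36], [-1.92, 1.95], [-1.52, 1.45], [-3.14, 3.14]. Speed limits (rad/s): [2.22, 2.22, 2.79, 3.14, 3.14, 3.14].

INTERFACE

Orientations are given as a unit quaternion [x, y, z, w].
In Python, from bench import manip gives the robot as it stands. Calls block until the motion is done:
- manip.reach(position, orientation): joint-space move of the TCP to a pose.
- manip.move_l(position, orientation=None, v=0.15, force_limit=None): straight line of the TCP; orientation=None keeps the orientation; v is the mean speed in m/s. With force_limit (N) it stops when the force on the tool has changed by that much, and returns True; else False.
- manip.move_joints(angles): joint-space move.
- manip.release() and manip.clamp(squeeze=None): open the fingers fully, or close them until they stop; squeeze is the grip in N (None keeps the last).
- manip.hold(seconds).
- manip.inverse_kinematics(position, orientation): joint angles nearest the present ones, or None.
- manip.capture(name): name is "side" or "top" or "wrist"; returns the picture (400x640x3 uint8, red, green, blue); there is no depth.
- manip.calibration(name): a dict with "fx", "fy", "cx", "cy" (pixels), "T" (4x4, takes a point from camera to world coordinates). Camera axes: x right, y up, looking along -z (the intrinsics and any distortion apply to the point x, -y, -z); pixel columns grow to the right and rows downward; lengths in m; the calibration is good to about 2 mm. A picture is of the moment at which its call begins: read the wrist's pose just before it. calibration takes no time and is no camera call; for the wrist camera it gives the pose at the moment of the call.
A pose or a line that the arm cannot do raises manip.MotionError and nothing moves.
- manip.job_done(): hands the job in; it is judged then, once.
Readings, each from a call of its own:
- manip.current_clock(): time.
- manip.current_q(): joint angles.
- manip.current_dq(): joint speeds.
- manip.current_joint_efforts(): joint torques, N m.
- manip.current_ee_pos(): TCP position.
- manip.current_tcp_rot(): TCP orientation.
- manip.current_ft_force(): force on the tool from outside, world axes, zero at the start.
- manip.current_wrist_torque(): the same for the moment, N m.
- manip.current_opening(): finger opening in m.
- manip.current_grasp_force(): force on a finger pad.
Only numpy, scipy, OpenCV 4.12 (cv2) and the standard library are available. Lean on these libraries where they do the work, as an engineer would, in place of code of your own. Each camera call takes 0.05 s, during which the arm holds its last target. There are 200 camera calls.

TASK

Lay the sample tube that is resting at the back of the grey tray in the middle groove of the roller mixer, centred along the rollers. First stand the three bottles that are in front of it upright in the white side tray, and once the tube is on the mixer put each bottle back exactly where it stood. Keep the bottles upright throughout, and do not disturb the Petri dish, the slide box or the beaker.

Things in the scene. Friction and masses are not known exactly. Their poses are not given: they have to be found in the camera images.
- tube_c (a point): Round frosted plastic sample tube, 30 mm diameter throughout, 150 mm long, flush grey cap at its +y end, about 60 g. This point: its centre, on its axis; y runs along it. It starts level in two white V supports at the back of the grey tray, axis 44 mm above the bench; the supports (12 mm wide) sit 50 mm either side of the tray's middle. The bottles stand 7 mm in front of it.
- reagent_c (a point): Screw-cap glass reagent bottle, round body 52 mm diameter, 126 mm tall, grey round cap 40 mm diameter from 100 to 126 mm above its base (good to grip). This point is on its axis, 63 mm above its base; z is up. About 220 g.
- dropper_c (a point): Amber dropper bottle, round body 50 mm diameter up to 78 mm, 142 mm tall, black collar 25 mm diameter from 90 to 111 mm above its base (good to grip), slim rubber bulb of 17 mm diameter above that. This point is on its axis, 71 mm above its base; z is up. About 170 g.
- square_c (a point): Square off-white plastic bottle, body 48 x 48 mm up to 92 mm, 130 mm tall, round white cap 34 mm diameter from 106 to 130 mm above its base (good to grip). This point is on its axis, 65 mm above its base; z is up. About 190 g.
- sample_tray: Grey moulded tray fixed to the bench, 170 (x) x 280 (y) mm, wall 4 mm thick and 16 mm high, floor 4 mm above the bench. Origin under its centre. In its frame the three bottles stand in a row along y at x = -30 mm, about 66 mm apart, in any order; the tube lies along y at x = +18 mm.
- side_tray: Empty white tray fixed to the bench, 280 (x) x 140 (y) mm, wall 4 mm thick and 14 mm high, floor 4 mm above the bench. Origin under its centre, x along its length. Room for the three bottles in a row along x; it stands on one side of the work, the roller mixer on the other.
- roller: Tube roller mixer, off, fixed: white base 260 (x) x 142 (y) mm, raised ends 88 mm high. Four still grey rollers, 26 mm diameter, 190 mm long, 29 mm apart, lie along x, tops 88 mm above the bench. Origin under its centre; the middle of the three grooves is at y = 0. A tube lying in it has its axis 99 mm above the bench; fingers beside it may reach at most 10 mm below that axis.
- dish: Bystander: loose Petri dish, 90 mm diameter, 16 mm high, origin under its centre.
- slide_box: Bystander: loose blue slide box 87 x 102 x 35 mm, origin under its centre.
- beaker: Bystander: loose glass beaker, 48 mm diameter, 62 mm high, origin under its centre.
There are look-alikes about, which are no part of the job. Of the things like the part that bears tube_c, leave any that is green; of the rest the larger one is meant.

How it is judged:
On the way, in this order (a step that is already met when the one before it is completed fails the run):
1. all three bottles stand in the white side tray while the tube still lies in its supports (x of reagent_c in the frame of side_tray between -0.118 and 0.118 m and y of reagent_c in the frame of side_tray between -0.048 and 0.048 m and z of reagent_c in the frame of side_tray below 0.075 m and angle between each of reagent_c, dropper_c, square_c's own z axis and vertical below 0.12 rad and x of dropper_c in the frame of side_tray between -0.118 and 0.118 m and y of dropper_c in the frame of side_tray between -0.048 and 0.048 m and z of dropper_c in the frame of side_tray below 0.083 m and x of square_c in the frame of side_tray between -0.118 and 0.118 m and y of square_c in the frame of side_tray between -0.048 and 0.048 m and z of square_c in the frame of side_tray below 0.077 m and contact force between the fingers and reagent below 0.1 N and contact force between the fingers and dropper below 0.1 N and contact force between the fingers and square below 0.1 N and distance of tube_c from where it was at the start of the episode below 0.025 m), for 0.2 s.
2. the tube lies in the middle groove of the roller mixer, let go, with the three bottles still in the side tray (y of tube_c in the frame of roller between -0.008 and 0.008 m and x of tube_c in the frame of roller between -0.02 and 0.02 m and z of tube_c in the frame of roller between 0.094 and 0.103 m and angle between the y axis of tube_c and the x axis of roller, either way round below 0.08 rad and x of reagent_c in the frame of side_tray between -0.118 and 0.118 m and y of reagent_c in the frame of side_tray between -0.048 and 0.048 m and z of reagent_c in the frame of side_tray below 0.075 m and angle between each of reagent_c, dropper_c, square_c's own z axis and vertical below 0.12 rad and x of dropper_c in the frame of side_tray between -0.118 and 0.118 m and y of dropper_c in the frame of side_tray between -0.048 and 0.048 m and z of dropper_c in the frame of side_tray below 0.083 m and x of square_c in the frame of side_tray between -0.118 and 0.118 m and y of square_c in the frame of side_tray between -0.048 and 0.048 m and z of square_c in the frame of side_tray below 0.077 m and contact force between the fingers and tube below 0.1 N), for 0.2 s.
At the end, for the whole second after the job is handed in: The tube lies at rest in the middle groove of the roller mixer (within 8 mm across, within 20 mm of the middle along the rollers, parallel within 0.08 rad), and each bottle stands upright and at rest within 14 mm of where it stood at the start (y of tube_c in the frame of roller between -0.008 and 0.008 m and x of tube_c in the frame of roller between -0.02 and 0.02 m and z of tube_c in the frame of roller between 0.094 and 0.103 m and angle between the y axis of tube_c and the x axis of roller, either way round below 0.08 rad and linear speed of each of tube, reagent, dropper, square below 0.02 m/s and distance of each of reagent_c, dropper_c, square_c from where it was at the start of the episode below 0.014 m and angle between each of reagent_c, dropper_c, square_c's own z axis and vertical below 0.1 rad); the robot touches nothing.
It fails at once if a bottle is tipped (angle between any of reagent_c, dropper_c, square_c's own z axis and vertical above 0.5 rad).
It fails at once if the Petri dish, slide box or beaker is moved more than 25 mm (distance of any of dish, slide_box, beaker from where it was at the start of the episode above 0.025 m).
It also fails if it takes over 147 s, if anything falls off the work surface, if the arm or the gripper's body presses on something with over 40 N, if the wrist force passes 120 N, or if a joint passes its speed limit or range.

## Working session

There is one attempt and no reset: what is moved stays moved. The work goes in short steps, each a Python script; the robot and the scene stay as the last script left them, time stands still between calls to the robot, and variables do not carry over. Pictures are saved under pics/ and viewed, at most 14 in all, crops included, and the job is handed in when it is done.

```bash
ls; mkdir -p pics
python3 - <<'E'
from bench import manip as m
import cv2,numpy as np
for n in("top","side"):
    im=m.capture(n); cv2.imwrite(f"pics/{n}0.png",im[:,:,::-1]); c=m.calibration(n); print(n,{k:(np.round(v,4).tolist()) for k,v in c.items()})
print(m.current_clock(), m.current_tcp_rot())
E
```

```text
pics
top {'fx': 506.9543, 'fy': 506.9543, 'cx': 318.5202, 'cy': 194.7258, 'T': [[0.0264, 0.9856, -0.1668, 0.3225], [-0.9996, 0.0254, -0.0079, -0.0035], [-0.0035, 0.167, 0.986, 1.3392], [0.0, 0.0, 0.0, 1.0]]}
side {'fx': 476.1062, 'fy': 476.1062, 'cx': 317.7778, 'cy': 202.2117, 'T': [[0.9774, 0.1365, -0.1616, 0.3681], [-0.2113, 0.6653, -0.7161, -0.781], [0.0098, 0.734, 0.6791, 0.852], [0.0, 0.0, 0.0, 1.0]]}
0.1 [ 9.87875041e-01  1.55250020e-01 -8.39092658e-06 -5.78625399e-04]
```

View pics/top0.png

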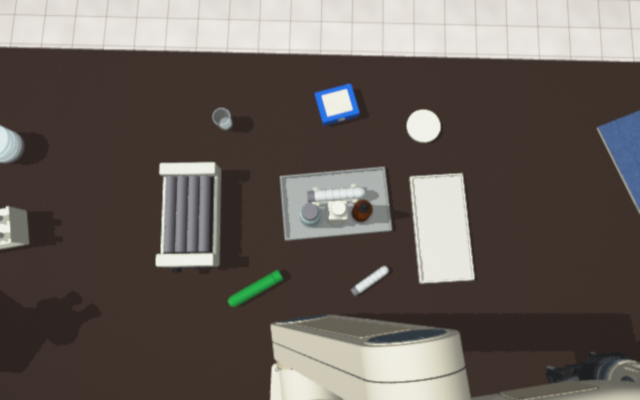

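View pics/side0.png

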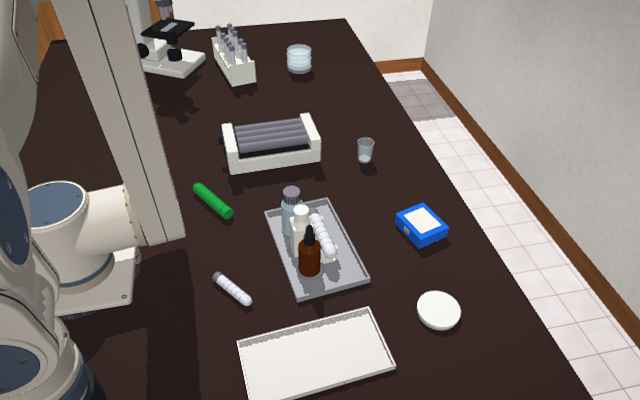

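Both pictures show the same layout. There are three candidates for the tube:
- A white tube in the grey tray at top (338,194), with its grey cap at the left (+y).
- A small white tube at (370,280), which is a smaller look-alike.
- A green tube at (255,288), which is excluded.

I choose the one in the tray. The bottles from left to right are reagent (310,212), square (338,209) and dropper (362,210). The mixer is at (188,215) and the side tray at (442,228).

```bash
cat > h.py <<'E'
import numpy as np,cv2
from bench import manip as m
def ray(c,u,v):
    d=np.array([(u-c['cx'])/c['fx'],-(v-c['cy'])/c['fy'],-1.]);T=np.array(c['T']);return T[:3,3],T[:3,:3]@d
def pt(c,u,v,z):
    o,d=ray(c,u,v);return o+d*(z-o[2])/d[2]
def pix(c,p):
    T=np.array(c['T']);q=T[:3,:3].T@(np.array(p)-T[:3,3]);return np.array([c['cx']-c['fx']*q[0]/q[2],c['cy']+c['fy']*q[1]/q[2]])
E
python3 - <<'E'
from h import *
im=cv2.imread("pics/top0.png");c=m.calibration("top")
g=im.max(2)
mask=((g>85)*255).astype(np.uint8);mask[:75]=0;mask[310:]=0
cs,_=cv2.findContours(mask,cv2.RETR_EXTERNAL,cv2.CHAIN_APPROX_NONE)
for k in cs:
    if cv2.contourArea(k)<150: continue
    r=cv2.minAreaRect(k);b=cv2.boxPoints(r)
    for z in (0,.015,.088):
        P=np.array([pt(c,u,v,z)[:2] for u,v in b]);e1=P[1]-P[0];e2=P[2]-P[1]
        print(np.round(r[0]),z,"ctr",P.mean(0).round(4),"sides",np.linalg.norm(e1).round(3),np.linalg.norm(e2).round(3),"ang",np.degrees(np.arctan2(e1[1],e1[0])).round(1),np.degrees(np.arctan2(e2[1],e2[0])).round(1))
cr=im[155:300,140:480]
cv2.imwrite("pics/c1.png",cv2.resize(im[160:245,270:400],None,fx=6,fy=6,interpolation=cv2.INTER_CUBIC))
E
```

```text
[254. 288.] 0 ctr [0.2979 0.1677] sides 0.154 0.031 ang -58.8 -147.9
[254. 288.] 0.015 ctr [0.2982 0.1657] sides 0.153 0.031 ang -58.8 -147.9
[254. 288.] 0.088 ctr [0.2995 0.1564] sides 0.144 0.029 ang -58.8 -147.9
[370. 280.] 0 ctr [ 0.3279 -0.1317] sides 0.115 0.026 ang -53.6 -143.6
[370. 280.] 0.015 ctr [ 0.3279 -0.1303] sides 0.113 0.026 ang -53.6 -143.6
[370. 280.] 0.088 ctr [ 0.3276 -0.1233] sides 0.107 0.024 ang -53.6 -143.6
[ 14. 227.] 0 ctr [0.4417 0.8136] sides 0.118 0.075 ang 7.5 -88.5
[ 14. 227.] 0.015 ctr [0.4404 0.8045] sides 0.117 0.074 ang 7.5 -88.5
[ 14. 227.] 0.088 ctr [0.4339 0.7599] sides 0.11 0.07 ang 7.5 -88.5
[441. 228.] 0 ctr [ 0.4714 -0.3199] sides 0.154 0.294 ang -82.9 -175.8
[441. 228.] 0.015 ctr [ 0.4697 -0.3163] sides 0.152 0.291 ang -82.9 -175.8
[441. 228.] 0.088 ctr [ 0.4616 -0.2991] sides 0.144 0.275 ang -82.9 -175.8
[335. 203.] 0 ctr [ 0.529  -0.0372] sides 0.293 0.178 ang -83.2 -174.7
[335. 203.] 0.015 ctr [ 0.5267 -0.0369] sides 0.29 0.176 ang -83.2 -174.7
[335. 203.] 0.088 ctr [ 0.5154 -0.035 ] sides 0.274 0.166 ang -83.2 -174.7
[188. 214.] 0 ctr [
[... 568 characters left out ...]
 0.6411 -0.7464] sides 0.11 0.268 ang -88.6 175.5
[423. 126.] 0 ctr [ 0.7491 -0.274 ] sides 0.094 0.094 ang -88.6 179.2
[423. 126.] 0.015 ctr [ 0.7443 -0.271 ] sides 0.093 0.093 ang -88.6 179.2
[423. 126.] 0.088 ctr [ 0.7211 -0.2562] sides 0.087 0.088 ang -88.6 179.2
[222. 118.] 0 ctr [0.7564 0.2797] sides 0.053 0.063 ang -88.6 -176.8
[222. 118.] 0.015 ctr [0.7515 0.2765] sides 0.052 0.062 ang -88.6 -176.8
[222. 118.] 0.088 ctr [0.7279 0.2611] sides 0.049 0.059 ang -88.6 -176.8
[337. 104.] 0 ctr [ 0.8061 -0.0362] sides 0.112 0.1 ang -72.8 -164.8
[337. 104.] 0.015 ctr [ 0.8007 -0.0358] sides 0.11 0.099 ang -72.8 -164.8
[337. 104.] 0.088 ctr [ 0.7743 -0.034 ] sides 0.104 0.094 ang -72.8 -164.8
```

View pics/c1.png

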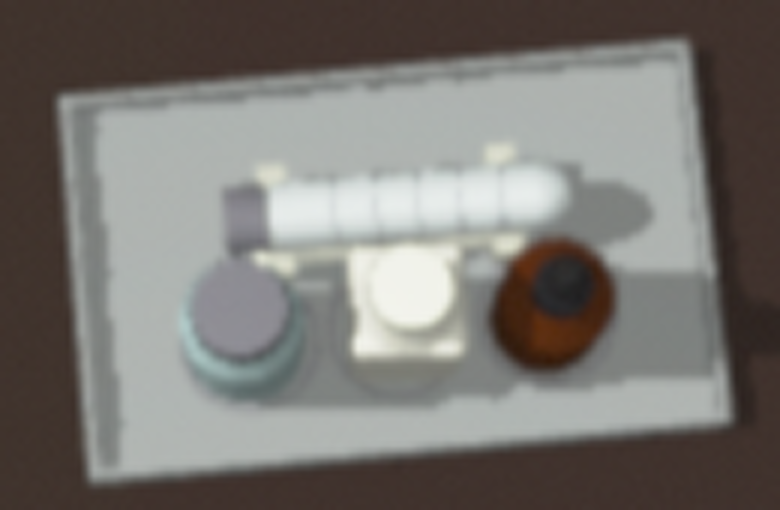

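The close crop confirms the choice: a white tube with a grey cap at its left end, centred near (336,195), lying in two V supports behind the three bottles. Next I'll look down with the wrist camera over each area.

```bash
cat >> h.py <<'E'
from scipy.spatial.transform import Rotation as R
def down(yaw):  # tool y axis along world direction yaw (rad), z down
    y=np.array([np.cos(yaw),np.sin(yaw),0]);z=np.array([0,0,-1.]);return R.from_matrix(np.c_[np.cross(y,z),y,z]).as_quat()
E
python3 - <<'E'
from h import *
c=m.calibration("top")
for n,u,v,z in (("reag",310,211.7,.13),("sq",338.7,208,.134),("drop",364.5,207,.146),("tube",335.8,194.7,.05)): print(n,pt(c,u,v,z).round(4))
def look(n,x,y,z,yaw):
    for zz in (z,z-.05,z-.1):
        try: m.reach([x,y,zz],down(yaw));break
        except m.MotionError as e: print(e)
    cal=m.calibration("wrist");im=m.capture("wrist");cv2.imwrite(f"pics/{n}.png",im[:,:,::-1]);np.save(f"pics/{n}.npy",cal,allow_pickle=True)
    T=np.array(cal['T']);print(n,zz,cal['fx'],T[:3,3].round(3),(-T[:3,2]).round(3),m.current_q(),m.current_clock())
look("w_side",.44,-.30,.40,np.radians(-90))
look("w_tray",.47,-.03,.40,np.radians(-85))
look("w_roll",.44,.335,.40,np.radians(-85))
a=[cv2.imread(f"pics/{n}.png") for n in("w_tray","w_side","w_roll")]
cv2.imwrite("pics/w_sr.png",np.hstack([cv2.resize(x,(400,250)) for x in a[1:]]))
E
```

```text
reag [0.4852 0.0255 0.13  ]
sq [ 0.4954 -0.0432  0.134 ]
drop [ 0.4976 -0.104   0.146 ]
tube [ 0.5418 -0.0378  0.05  ]
w_side 0.4 336.6845773755451 [ 0.525 -0.301  0.543] [-0.328  0.001 -0.945] [-7.57542190e-01  2.41784466e-01  4.22830553e-01  1.75291566e+00
 -1.47931594e-04  2.38492386e+00] 1.6
w_tray 0.4 336.6845773755451 [ 0.555 -0.024  0.544] [-0.327 -0.029 -0.945] [-2.44329327e-01  1.28012744e-01  2.78561545e-01  1.72171645e+00
 -2.94098874e-04  2.81144812e+00] 2.7083
w_roll 0.4 336.6845773755451 [0.525 0.342 0.544] [-0.326 -0.028 -0.945] [ 4.98828319e-01  2.80718442e-01  4.78722976e-01  1.76883675e+00
 -2.66953016e-05 -2.72968967e+00] 7.3167
```

View pics/w_tray.png

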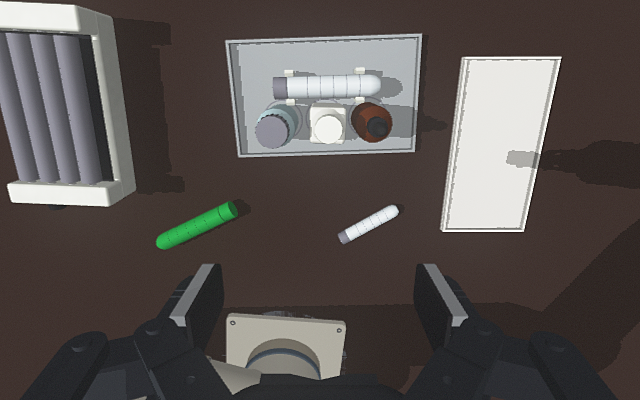

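View pics/w_sr.png

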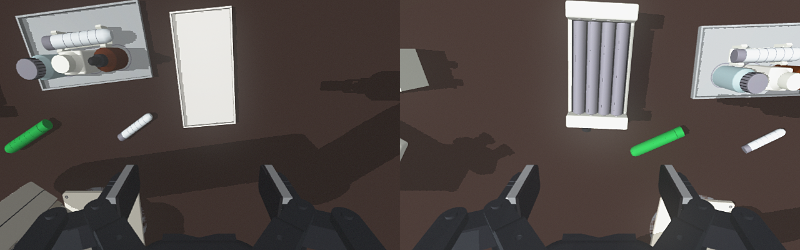

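The tray picture shows the reagent cap at about (272,130), the square cap at (328,128), the dropper bulb at (377,125) and the tube at (329,86). The tray rim corners are at (226,40), (421,34), (414,152) and (240,157). The second picture shows the white side tray and the mixer whole, so I'll measure on close crops.

Run:
```python
from h import *
ld=lambda n:(cv2.imread(f"pics/{n}.png"),np.load(f"pics/{n}.npy",allow_pickle=True).item())
im,c=ld("w_tray")
P=np.array([pt(c,u,v,.016)[:2] for u,v in((226,40),(421,34),(414,152),(240,157))])
print("tray",P.mean(0),[np.linalg.norm(P[i]-P[i-1]).round(3) for i in range(4)],[np.degrees(np.arctan2(*(P[i]-P[i-1])[::-1])).round(1) for i in range(4)])
for n,u,v,z in (("reag",272,130,.13),("sq",328,128,.134),("drop",378,126,.146),("tube",329,86,.055)): print(n,pt(c,u,v,z).round(4))
im2,c2=ld("w_side")
mk=((im2.min(2)>150)*255).astype(np.uint8);k=max(cv2.findContours(mk,0,1)[0],key=cv2.contourArea)
q=cv2.approxPolyDP(cv2.convexHull(k),6,True)[:,0]
P=np.array([pt(c2,u,v,.014)[:2] for u,v in q]);print("side",q.tolist(),P.round(4).tolist(),P.mean(0),[np.linalg.norm(P[i]-P[i-1]).round(3) for i in range(len(q))],[np.degrees(np.arctan2(*(P[i]-P[i-1])[::-1])).round(1) for i in range(len(q))])
im3,c3=ld("w_roll")
a=cv2.resize(im[70:170,230:430],None,fx=4,fy=4,interpolation=2);b=cv2.resize(im3[0:210,260:390],None,fx=2.8,fy=2.8,interpolation=2)
cv2.imwrite("pics/c2.png",a);cv2.imwrite("pics/c3.png",b)
```

```text
tray [ 0.52850565 -0.0369812 ] [np.float64(0.17), np.float64(0.278), np.float64(0.17), np.float64(0.277)] [np.float64(7.3), np.float64(-83.4), np.float64(-173.1), np.float64(96.6)]
reag [0.4925 0.0269 0.13  ]
sq [ 0.5013 -0.0407  0.134 ]
drop [ 0.5102 -0.0981  0.146 ]
tube [ 0.5481 -0.0398  0.055 ]
side [[369, 9], [376, 197], [294, 204], [271, 19]] [[0.6177, -0.3719], [0.3399, -0.3971], [0.3275, -0.2602], [0.6053, -0.2346]] [ 0.47258363 -0.31594412] [np.float64(0.138), np.float64(0.279), np.float64(0.137), np.float64(0.279)] [np.float64(-84.8), np.float64(-174.8), np.float64(95.2), np.float64(5.3)]
```

View pics/c2.png

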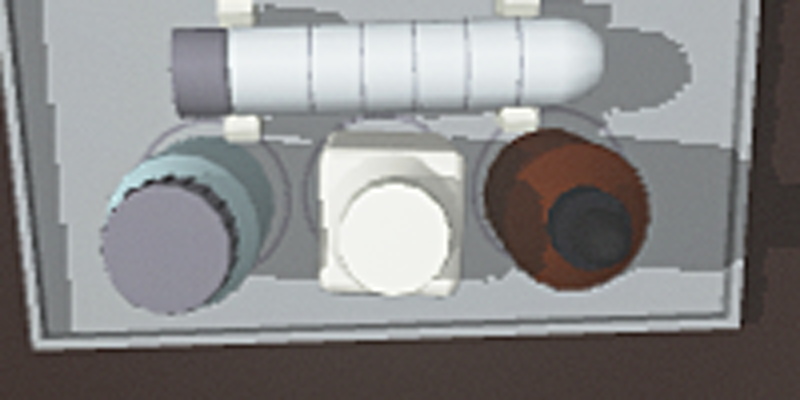

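View pics/c3.png

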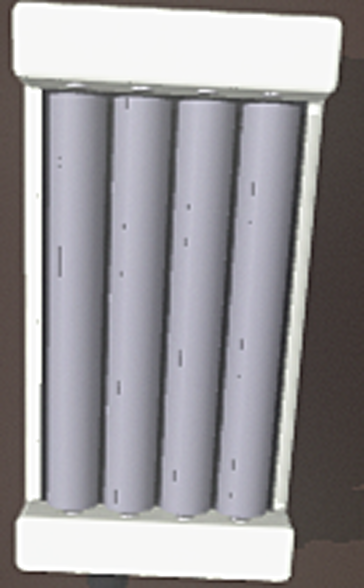

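The crops agree with the tray layout: cap-top centres at crop (166,248) and (394,240), and the bulb tip at (612,235). In the mixer crop, the middle groove runs from (173,97) to (158,515).

Run:
```python
from h import *
c=np.load("pics/w_tray.npy",allow_pickle=True).item();o=lambda u,v:(230+u/4,70+v/4)
for n,u,v,z in (("reag",166,248,.13),("sq",394,240,.134),("drop",612,235,.146),("tube",387,66,.055)): print(n,pt(c,*o(u,v),z).round(4))
c=np.load("pics/w_roll.npy",allow_pickle=True).item();o=lambda u,v:(260+u/2.8,v/2.8)
a=pt(c,*o(173,97),.077);b=pt(c,*o(158,515),.077);print("groove",a,b,np.degrees(np.arctan2(*(a-b)[1::-1])))
a=pt(c,*o(173,97),.088);b=pt(c,*o(158,515),.088);print(np.linalg.norm(a-b),(a+b)/2)
for u,v in((78,93),(272,103),(75,515),(243,520)): print(pt(c,*o(u,v),.083).round(4))
for u,v in((14,5),(340,17)): print("endtop",pt(c,*o(u,v),.088).round(4))
ct=m.calibration("top") # outer ends in top view
print([pt(ct,u,v,.088).round(4) for u,v in((160,164),(220,163))])
```

```text
reag [0.49   0.0274 0.13  ]
sq [ 0.499  -0.0415  0.134 ]
drop [ 0.5076 -0.1044  0.146 ]
tube [ 0.5472 -0.0367  0.055 ]
groove [0.57873153 0.34186322 0.077     ] [0.38245304 0.33190917 0.077     ] 2.9032046890779117
0.1919031971262409 [0.48163942 0.33699865 0.088     ]
[0.576 0.384 0.083]
[0.5794 0.2978 0.083 ]
[0.3806 0.3743 0.083 ]
[0.3854 0.2884 0.083 ]
endtop [0.6071 0.4126 0.088 ]
endtop [0.6146 0.2734 0.088 ]
[array([0.6027, 0.4098, 0.088 ]), array([0.6092, 0.258 , 0.088 ])]
```

```bash
cat >> h.py <<'E'
YT=np.radians(6.7);YS=np.radians(95.2);ST=np.array([.4726,-.316])
HOME={'drop':(.507,-.1045),'sq':(.499,-.041),'reag':(.4905,.0265)}
ZG={'drop':.088,'sq':.107,'reag':.100}
LX={'drop':.075,'sq':0.,'reag':-.075}
ux=np.array([np.cos(YS-np.pi/2),np.sin(YS-np.pi/2)])
SIDE={k:tuple(ST+ux*v) for k,v in LX.items()}
ZH=.275
def transfer(n,a,ya,b,yb,v=.25):
    z=ZG[n];m.release()
    m.reach([*a,ZH],down(ya));m.move_l([*a,z+.05],v=v);m.move_l([*a,z],v=.1)
    m.clamp(40);print(n,"open",m.current_opening(),"F",m.current_grasp_force())
    m.move_l([*a,ZH],v=v);print("lifted",m.current_opening(),m.current_ft_force())
    m.move_l([*b,ZH],down(yb),v=v);m.move_l([*b,z+.03],v=v)
    hit=m.move_l([*b,z+.0005],v=.04,force_limit=6);print("hit",hit,m.current_ee_pos(),m.current_ft_force())
    m.release();m.move_l([*b,ZH],v=v);print("t",m.current_clock())
E
python3 - <<'E'
from h import *
m.reach([.44,.1,.35],down(YT))
transfer('drop',HOME['drop'],YT,SIDE['drop'],YS)
cv2.imwrite("pics/s1.png",m.capture("side")[:,:,::-1])
E
```

```text
drop open 0.02954179111970077 F 33.27171271084808
lifted 0.023556076579525437 [ 0.02667122  1.05672382 -1.98385873]
hit True [ 0.54717494 -0.30903238  0.09338436] [-1.19483566  0.17702482  5.94092289]
t 19.4
```

View pics/s1.png

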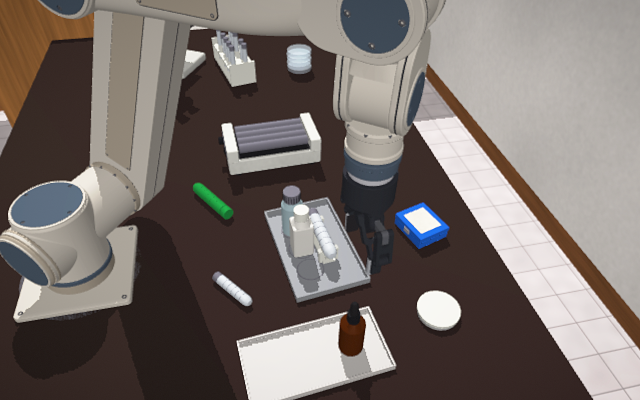

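The dropper stands upright in the side tray at (351,330), and the tube and the other bottles are undisturbed. It settled 5 mm in the grip, so I'll grip slightly higher from now on.

```bash
sed -i "s/'drop':.088,'sq':.107,'reag':.100/'drop':.0935,'sq':.111,'reag':.104/" h.py
python3 - <<'E'
from h import *
transfer('sq',HOME['sq'],YT,SIDE['sq'],YS)
transfer('reag',HOME['reag'],YT,SIDE['reag'],YS)
cv2.imwrite("pics/s2.png",m.capture("side")[:,:,::-1])
E
```

```text
sq open 0.03242688307628048 F 39.63878273963928
lifted 0.03239466695870379 [-0.70281775  0.0162371  -1.90403157]
hit True [ 0.4721795  -0.31584868  0.11148745] [-0.68689444 -0.49583978  4.93109353]
t 28.55
reag open 0.03879722256019591 F 39.70335602760315
lifted 0.03871417117204388 [ 0.2689321  -0.27770066 -2.36608191]
hit True [ 0.39774158 -0.3226465   0.10453583] [-0.23151009 -0.76585264  4.92527558]
t 38.0417
```

View pics/s2.png

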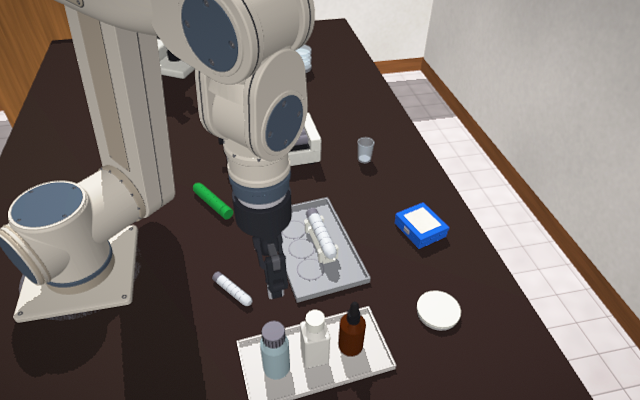

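All three bottles stand upright in the side tray at (275,350), (315,338) and (351,330), and the tube is still in its supports. Now the tube.

Run:
```python
from h import *
a=(.547,-.0358);b=(.481,.3365);YR=np.radians(93)
m.reach([*a,ZH],down(YT));m.move_l([*a,.08],v=.25);m.move_l([*a,.032],v=.08)
m.clamp(30);print("open",m.current_opening(),m.current_grasp_force())
m.move_l([*a,.06],v=.08);m.move_l([*a,.2],v=.2);print(m.current_opening(),m.current_ft_force())
m.move_l([*b,.2],down(YR),v=.2)
cv2.imwrite("pics/r1.png",m.capture("wrist")[:,:,::-1])
m.move_l([*b,.11],v=.15);h=m.move_l([*b,.087],v=.03,force_limit=4);print(h,m.current_ee_pos(),m.current_ft_force(),m.current_opening(),m.current_clock())
```

```text
open 0.02913748295740761 29.399887025356293
0.029195501565292784 [-0.70404366 -0.62251092 -0.93417237]
True [0.48080188 0.33649213 0.08832561] [ 0.48910747 -0.55390689  4.09816091] 0.02897094126227952 47.075
```

View pics/r1.png

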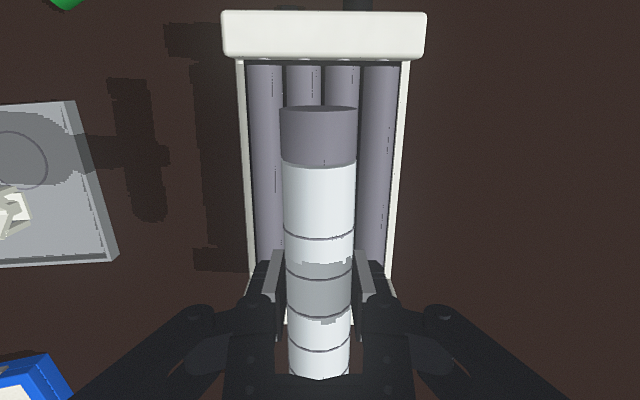

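The held tube (centre column about 319) is above the middle groove (column about 323). Contact came at the expected height, so I'll release and check.

Run:
```python
from h import *
m.release();p=m.current_ee_pos();m.move_l([p[0],p[1],.2],v=.15);m.reach([.40,.3365,.38],down(np.radians(93)));m.hold(.2)
c=m.calibration("wrist");im=m.capture("wrist");cv2.imwrite("pics/r2.png",im[:,:,::-1]);np.save("pics/r2.npy",c,allow_pickle=True);print(m.current_clock())
for p in((.481,.3365),(.481+.075,.3365+.004),(.481-.075,.3365-.004)): print(pix(c,[*p,.114]).round())
```

```text
49.625
[316. 213.]
[316. 264.]
[316. 157.]
```

View pics/r2.png

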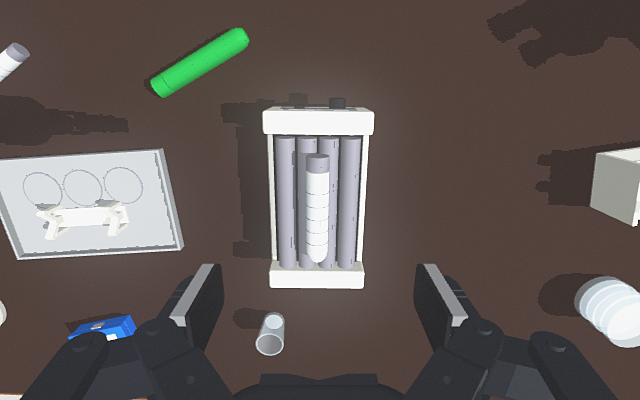

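The tube lies in the middle groove, spanning rows 155 to 262 against 157 to 264 predicted, so it is centred. Now I'll put the bottles back.

Run:
```python
from h import *
c=np.load("pics/r2.npy",allow_pickle=True).item()
for u,v in((42,188.5),(83,188),(123.5,185)): print("ring",pt(c,u,v,.004).round(4))
m.reach([.45,.1,.35],down(np.radians(50)))
for n in('reag','sq','drop'): transfer(n,SIDE[n],YS,HOME[n],YT)
m.reach([.40,-.03,.40],down(np.radians(-83)));m.hold(.3)
c=m.calibration("wrist");im=m.capture("wrist");cv2.imwrite("pics/f1.png",im[:,:,::-1])
for n,z in(('reag',.13),('sq',.134),('drop',.146)): print(n,pix(c,[*HOME[n],z]).round(1))
```

```text
ring [ 0.505  -0.1069  0.004 ]
ring [ 0.5006 -0.0405  0.004 ]
ring [0.4921 0.0256 0.004 ]
reag open 0.03872096988772002 F 39.95974838733673
lifted 0.03890656151468824 [ 0.31322132 -0.10211288 -2.11691429]
hit True [0.49007435 0.02655243 0.10460961] [-0.99748386  0.18269589  4.97140382]
t 59.7833
sq open 0.03266649749469565 F 39.68704640865326
lifted 0.03278089747756106 [-0.03161204 -0.10027525 -2.0352788 ]
hit True [ 0.49859064 -0.04080531  0.11147049] [-0.48845082  0.07658657  5.18960281]
t 69.0667
drop open 0.023617719605007775 F 39.37603187931799
lifted 0.023282451868814107 [ 0.35956007 -0.22218074 -2.29548578]
hit True [ 0.50683706 -0.10424862  0.09381424] [-0.46102554  0.7006548   4.72380726]
t 78.4417
reag [278.5  69. ]
sq [337.8  68.7]
drop [396.3  68.2]
```

View pics/f1.png

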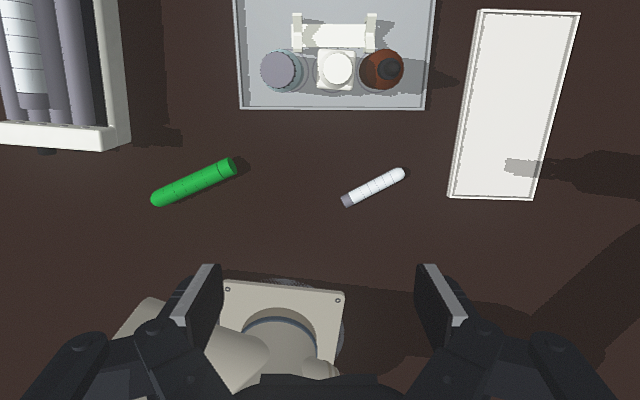

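The three bottles stand upright at (278,70), (338,69) and (390,68). The rings on the tray floor match the home positions within about 3 mm, and the tube is still on the mixer. I'm handing in.

```bash
python3 -c "
from bench import manip as m
m.hold(.3);print(m.current_clock(),m.job_done())"
```

```text
the job is handed in; nothing more can be done
80.55 None
```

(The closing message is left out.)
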